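# Fit the glass lens and its retaining ring to a spotlight

## Robot

A 6-joint arm with a two-finger parallel gripper is mounted at the origin on the work surface. World frame = base frame: x ahead of the robot, y to its left, z up, the work surface at z = 0. Lengths are in m, angles in degrees, forces in N, time in s.
With the tool pointing down it reaches from about 0.275 to 0.85 m from the base axis. Payload 5.2 kg.
Tool frame: the origin (TCP) lies midway between the tips of the shut fingers; the grasp point (between the pads) lies 19 mm behind it (grip_point_offset is the distance from the TCP to the grasp point, in m); z points along the fingers, y is the line along which they close (so a half turn about z gives the same grasp; the last joint's range is limited). The gripper opens to 85 mm and grips with 20 to 120 N. Pads are 22 mm wide; open, the fingers measure 114 mm over their backs; the gripper's body (76 mm by 85 mm) begins 54 mm behind the grasp point. The pads swing forward as they close: fully open they stand 13 mm farther back than shut.
Start: joints at [61.375, 14.817, 87.949, -0, 77.235, -11.62], TCP at [0.161, 0.526, 0.231] pointing down, gripper open.
Joint ranges: [-179.93, 179.93], [-52.35, 119.4], [10.71, 147.94], [-69.91, 249.91], [12.55, 155.21], [-178.61, 178.61]. Speed limits (degrees/s): [147.25, 147.25, 180, 180, 180, 180].

## Interface

Orientations are given as a 3x3 rotation matrix whose columns are the frame's x, y, z axes.
In Python, from station import get_obs, read_camera, hand_in, grip_point_offset gives the robot as it stands.
- The arm moves only by the tool move_arm, never from a script. Its argument "targets" is a list of rows, each a list of 2 entries, a list of its own where there are three numbers: the shift along the tool's x, y, z in units of 25 mm (1.0 is 25 mm), then the turn, a rotation vector about the tool's x, y, z in units of 8 degrees (1.0 is 8 degrees). A call has exactly 10 rows; each row is the pose to reach, as a shift and turn from the pose commanded when the call began, along the tool's axes at that moment; what a row does not reach only later rows make up. A row lasts 1/10 s, in which the tool goes at most 50 mm and 8.59 degrees, less where a joint would pass 70% of its speed; a pose out of reach is approached as far as the arm can. A call with a gripper value outside its range is refused whole. "claw" is the finger opening in mm, from 0 to 85.4, set as the call begins (left out, the last holds). The fingers move at their own pace and stop on an object; the grip force is fixed at half the most. Time passes only in rows, so rows that repeat a pose let the fingers close, or fill a call up. It gives the time, the measured TCP pose, the force, the opening and the grip force at its end, in the units of the state.
- get_obs(): the state, without advancing time (a new reading comes with each control period).
- read_camera(name): name is "scene" or "top"; returns a dict with "pixels" (420x560x3 uint8, blue, green, red), "fx", "fy", "cx", "cy" (pixels), "dist" ([k1, k2, p1, p2, k3] as OpenCV has them; the pictures are not rectified), "pose" (4x4, takes a point from camera to world coordinates). Camera axes: x right, y up, looking along -z (the intrinsics and any distortion apply to the point x, -y, -z); pixel columns grow to the right and rows downward; lengths in m; the calibration is good to about 2 mm. A picture is of the moment at which its call begins. There is no depth.
- hand_in(): hands the job in; it is judged then, once.
The state is a dict: "t": time; "q": joint angles; "dq": joint speeds; "joint_efforts": joint torques, N m; "position": TCP position; "ee_rot": TCP orientation; "wrist_force": force on the tool from outside, world axes, zero at the start; "ft_torque": the same for the moment, N m; "finger_gap": finger opening in m; "gripper_force": force on a finger pad.
Only numpy, scipy, OpenCV 4.12 (cv2) and the standard library are available. Lean on these libraries where they do the work, as an engineer would, in place of code of your own. Each camera call takes 0.05 s, during which the arm holds its last target. There are 200 camera calls.

## Task

Fit the front of the spotlight that is clamped upright in the nest: drop the small domed glass lens, flat side down, into the open neck and let go of it, then put the knurled retaining ring with the small opening over it, feel for the start of the thread and screw it clockwise until it is snug, with the glass pressed fully home on its sprung seat. Glass cracks if it is squeezed or if the ring is forced past snug, so feel the forces; leave the flat glass and the wide ring on the pads and the tools beyond the lamp where they are, and let go of the ring at the end.

Things in the scene. Friction and masses are not known exactly. Their poses are not given: they have to be found in the camera images.
- cell_mouth (a point): Centre of the rim of the spotlight's neck, 115 mm above the table, z up along the bore. The lamp is a finned grey cylinder of 63 mm, clamped so that it cannot move in a nest (plate 130 x 150 mm, jaws up to 46 mm high). The neck is an aluminium tube standing 20 mm above the lamp's flat 63 mm shoulder: bore 40.4 mm, outside 46 mm (43.6 mm in the top 2 mm).
- cell_seat (a point): Centre of the seat in the bore, 6 mm below the rim, where the flat underside of the lens comes to lie (lens_mid then 1 mm below the rim). The seat is sprung: it starts to move at 3.6 N, gives 2.4 N/mm and stops hard after 2.5 mm at about 10 N; the lens is then fully home (lens_mid 3.5 mm below the rim). This point does not move with the seat.
- cell_thread (a point): On the axis 10 mm below the rim, amid the neck's outer thread. Three right-hand ribs, 55 mm over their tops, 4 mm high, each 84 degrees long with a 36 degree gap before the next. Tops 2 mm below the rim at the anticlockwise end (seen from above), falling 3.8 mm per rad clockwise. The angle of the gaps differs from lamp to lamp and is not given by this pose: feel for it.
- lens_mid (a point): The lens: clear glass, 38 mm across, 35 g, lying flat side down on a grey felt pad (3 mm thick) to one side of the lamp. Straight edge 10 mm high (lowest 3 mm bevelled to 34.4), in the middle a 24 mm dome 5 mm higher; the ring bears on the flat land around the dome. The point is on its axis, 5 mm above the underside, half-way up the edge; z up to the dome. Pinched with over 30 N it cracks.
- ring_mid (a point): The retaining ring: knurled aluminium, 64 mm across, 18 mm high, 110 g, on the other felt pad, right way up, flange on top (3 mm thick, 30 mm opening). The point is on its axis, half-way up, 9 mm above its underside; z up. With the lugs on top of the ribs it is 2 to 7 mm above the rim; lugs dropped in the gaps and flange on the lens, 2 mm below; screwed home, 4.5 mm below.
- ring_lugs (a point): On the ring's axis, 2 mm above its underside, amid its three inner lugs (lowest 4 mm of the 58 mm skirt bore; 120 degrees apart, 16 degrees wide, 50 mm between). From mid-gap about 30 degrees clockwise is free, then they draw the ring down and the seat stops at about 70 degrees. The torque stays small till then, then climbs steeply: a rise of 0.2 to 0.3 N m (some 20 N on the glass) is snug, 0.5 is forced. Let go, it holds.
- flat_glass: the flat glass disc, 50 mm wide and 6 mm thick, lying on the same pad as the lens, 100 mm from it: leave alone. Origin at the centre of its underside.
- wide_ring: the wide plain ring, 82 mm outside, 72 mm inside, 11 mm high, lying on the same pad as the retaining ring, 100 mm from it: leave alone. Origin at the centre of its underside.
- screwdriver: screwdriver, 180 mm long, lying beyond the lamp: leave alone. Its origin is in its middle.
- caliper: steel caliper, 150 mm long, lying beyond the lamp: leave alone. Its origin is in its middle.
Things that resemble listed ones, but are neither listed nor needed, are in the scene too. What is shaped like the part that bears lens_mid but blue, green or pink is not meant.

How it is judged:
By the outcome, as a careful person would: the job done as asked, in the order asked, and still so for the second after the job is handed in, with the robot touching nothing.
It also fails if it takes over 72 s, if anything falls off the work surface, if the arm or the gripper's body presses on something with over 40 N, if the wrist force passes 120 N, or if a joint passes its speed limit or range.

## Working session

There is one attempt and no reset: what is moved stays moved. The work goes in short steps, Python scripts to look and compute and a tool call to move; the robot and the scene stay as the last step left them, time stands still between calls to the robot, and variables do not carry over. Pictures are saved under pics/ and viewed, at most 10 in all, crops included, and the job is handed in when it is done.

Besides the shell and the picture viewer there is one more tool, called after "Request:" as name(argument=value, ...) on one line, values as JSON. move_arm: Moves the arm, as the interface text tells. Its arguments: {"type":"object","properties":{"targets":{"type":"array","items":{"type":"array"}},"claw":{"type":"number"}},"required":["targets"]}

```bash
mkdir -p pics; ls; cat > h.py <<'E'
import numpy as np,cv2
from station import get_obs, read_camera, hand_in, grip_point_offset
def ray(c,u,v):
    K=np.array([[c['fx'],0,c['cx']],[0,c['fy'],c['cy']],[0,0,1]])
    p=cv2.undistortPoints(np.array([[[u,v]]],float),K,np.array(c['dist']))[0,0]
    P=np.array(c['pose']);d=P[:3,:3]@np.array([p[0],-p[1],-1]);return P[:3,3],d
def at(c,u,v,z):
    o,d=ray(c,u,v);return o+d*(z-o[2])/d[2]
def proj(c,X):
    K=np.array([[c['fx'],0,c['cx']],[0,c['fy'],c['cy']],[0,0,1]])
    P=np.linalg.inv(np.array(c['pose']));x=P[:3,:3]@np.array(X)+P[:3,3]
    return cv2.projectPoints(np.array([[x[0],-x[1],-x[2]]]),np.zeros(3),np.zeros(3),K,np.array(c['dist']))[0].ravel()
E
python3 - <<'E'
from h import *
for n in('scene','top'):
    c=read_camera(n);cv2.imwrite(f'pics/{n}0.png',c['pixels']);np.save(f'{n}.npy',c,allow_pickle=True)
    print(n,c['fx'],np.round(c['pose'],3).tolist())
o=get_obs();print(grip_point_offset,o)
E
```

```text
pics
scene 406.81508838987907 [[0.686, -0.448, 0.573, 1.154], [0.728, 0.42, -0.542, -0.499], [0.002, 0.789, 0.614, 0.733], [0.0, 0.0, 0.0, 1.0]]
top 544.6802410008712 [[-0.016, 0.986, -0.164, 0.389], [-1.0, -0.019, -0.019, 0.048], [-0.022, 0.164, 0.986, 1.167], [0.0, 0.0, 0.0, 1.0]]
0.0187 {'t': 0.1, 'q': array([ 6.13765901e+01,  1.48543876e+01,  8.80049933e+01, -1.15077389e-03,
        7.72375191e+01, -1.16203604e+01]), 'dq': array([-0.07477357, -0.10603378, -0.11501884,  0.00964902, -0.0815072 ,
       -0.01167289]), 'joint_efforts': array([ 2.61355206e-03, -4.46966636e+01, -2.91247129e+01, -1.65902270e-04,
        6.35907927e-03, -4.54061262e-05]), 'position': array([0.16058261, 0.52551958, 0.23056309]), 'ee_rot': array([[-9.56290368e-01,  2.92417685e-01, -7.92986245e-04],
       [ 2.92418584e-01,  9.56289255e-01, -1.49391721e-03],
       [ 3.21476413e-04, -1.66050256e-03, -9.99998570e-01]]), 'wrist_force': array([ 0.97347604,  1.49526264, -0.76107648]), 'ft_torque': array([-0.00448466,  0.01623854,  0.00556584]), 'gripper_force': 0.0, 'finger_gap': 0.08535470340072297}
```

View pics/scene0.png

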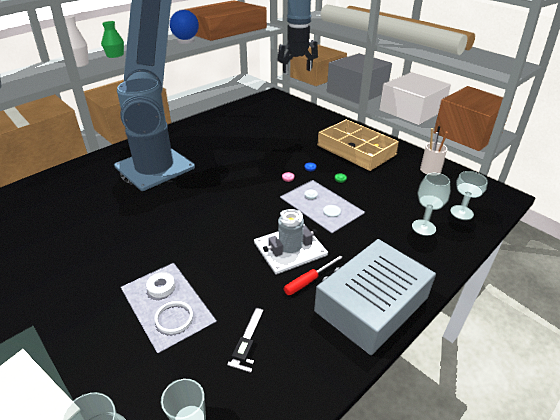

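View pics/top0.png

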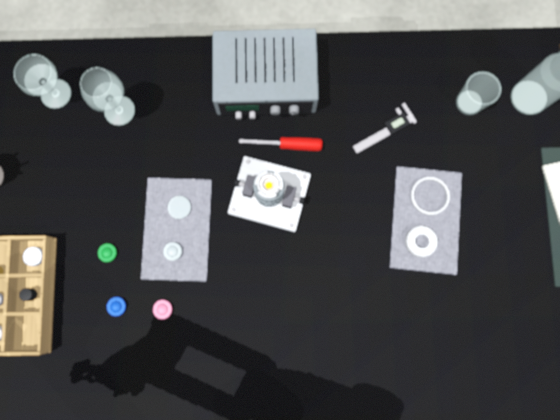

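The top view shows the lens at (172,252), the flat glass at (179,207), the ring at (422,241), the wide ring at (431,196) and the lamp's neck at (269,186). The scene view shows the same layout, with the lens at (311,195), the ring at (160,285) and the neck at (290,216).

```bash
python3 - <<'E'
from h import *
C={n:np.load(n+'.npy',allow_pickle=True).item() for n in('scene','top')}
rois={'top':{'lens':(172,252,16),'ring':(422,241,22),'neck':(269,186,24)},'scene':{'lens':(311,195,14),'ring':(160,285,22),'neck':(290,218,22)}}
rows=[]
for n in rois:
  r=[]
  for k,(u,v,s) in rois[n].items():
    im=C[n]['pixels'][v-s:v+s,u-s:u+s]
    r.append(cv2.resize(im,(264,264),interpolation=cv2.INTER_CUBIC))
    print(n,k,'scale',264/(2*s),'origin',u-s,v-s, 'z guess',at(C[n],u,v,{'lens':.013,'ring':.021,'neck':.115}[k]).round(4))
  rows.append(np.hstack(r))
cv2.imwrite('pics/m.png',np.vstack(rows))
E
```

```text
top lens scale 8.25 origin 156 236 z guess [0.4858 0.2645 0.013 ]
top ring scale 6.0 origin 400 219 z guess [ 0.4989 -0.2633  0.021 ]
top neck scale 5.5 origin 245 162 z guess [0.604 0.055 0.115]
scene lens scale 9.428571428571429 origin 297 181 z guess [0.4938 0.2588 0.013 ]
scene ring scale 6.0 origin 138 263 z guess [ 0.5064 -0.267   0.021 ]
scene neck scale 6.0 origin 268 196 z guess [0.6177 0.0449 0.115 ]
```

View pics/m.png

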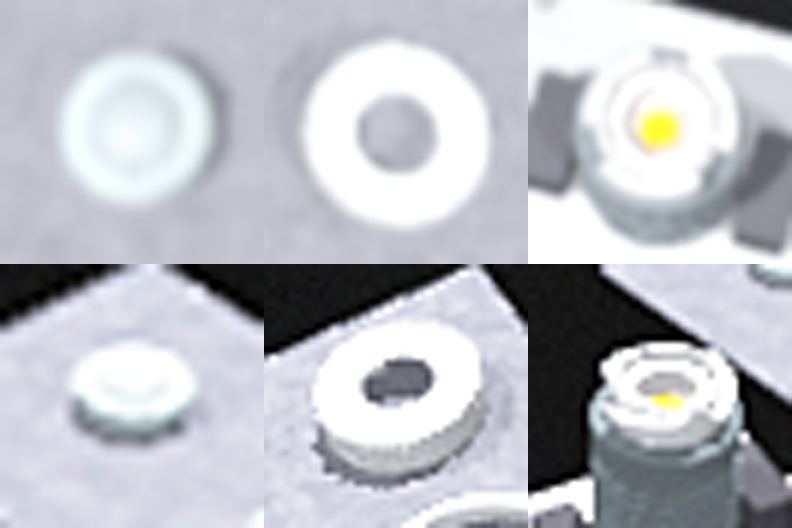

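The montage shows the lens disc, the ring flange and the neck clearly in both views; I read their centres from it and triangulate.

```bash
python3 - <<'E'
from h import *
C={n:np.load(n+'.npy',allow_pickle=True).item() for n in('scene','top')}
px={'lens':((172.1,251.0),(310.7,192.8),.013),'ring':((421.5,240.7),(159.9,282.0),.0195),'neck':((268.9,184.8),(290.8,214.7),.115)}
# contour refinement
for k,(u,v,s,th) in {'ring':(422,241,22,235)}.items():
  g=cv2.cvtColor(C['top']['pixels'],cv2.COLOR_BGR2GRAY)[v-s:v+s,u-s:u+s]
  cs,_=cv2.findContours((g>th).astype(np.uint8),cv2.RETR_EXTERNAL,cv2.CHAIN_APPROX_NONE)
  e=cv2.fitEllipse(max(cs,key=len));print('ring ell',e[0][0]+u-s,e[0][1]+v-s,e[1])
g=C['top']['pixels'][236:268,156:188].astype(int);m=((g[...,1]-g[...,2])>8).astype(np.uint8)
cs,_=cv2.findContours(m,cv2.RETR_EXTERNAL,cv2.CHAIN_APPROX_NONE);e=cv2.fitEllipse(max(cs,key=len));print('lens ell',e[0][0]+156,e[0][1]+236,e[1])
g=C['scene']['pixels'].astype(int)
for k,(t,s,z) in px.items():
  print(k,'top',at(C['top'],*t,z).round(4),'scene',at(C['scene'],*s,z).round(4))
  (o1,d1),(o2,d2)=ray(C['top'],*t),ray(C['scene'],*s)
  a=np.linalg.lstsq(np.c_[d1,-d2],o2-o1,rcond=None)[0];p,q=o1+a[0]*d1,o2+a[1]*d2;print('  tri',((p+q)/2).round(4),np.linalg.norm(p-q).round(4))
y=C['top']['pixels'][175:200,258:280].astype(int);yy,xx=np.nonzero((y[...,0]<120)&(y[...,2]>200));u,v=xx.mean()+258,yy.mean()+175
print('LED px top',u,v,[at(C['top'],u,v,z)[:2].round(4) for z in(.095,.105)])
# pad corner/orientation, plate orientation
E
```

```text
ring ell 421.7827892303467 241.03600120544434 (28.527063369750977, 29.902673721313477)
lens ell 172.37036895751953 250.8330783843994 (16.820837020874023, 17.69181251525879)
lens top [0.488  0.2644 0.013 ] scene [0.4853 0.2665 0.013 ]
  tri [0.4877 0.2638 0.0156] 0.0001
ring top [ 0.4997 -0.2627  0.0195] scene [ 0.4967 -0.2618  0.0195]
  tri [ 0.4993 -0.2623  0.022 ] 0.0008
neck top [0.6064 0.0552 0.115 ] scene [0.6099 0.0553 0.115 ]
  tri [0.6076 0.0561 0.113 ] 0.0024
LED px top 268.5 185.0 [array([0.6101, 0.0561]), array([0.6081, 0.056 ])]
```

```bash
cat >> h.py <<'E'
def go(x,y,z,yaw=None):
    o=get_obs();R=o['ee_rot'];p=o['position'];d=R.T@(np.array([x,y,z])-p)/.025
    cur=np.degrees(np.arctan2(R[1,0],R[0,0]));t=0 if yaw is None else -((yaw-cur+180)%360-180)/8
    print('shift',d.round(3),'turn z',round(t,3),'yaw',cur.round(2),'q6',o['q'][5].round(1),'pos',p.round(4),'t',o['t'],'F',o['wrist_force'].round(2),'T',o['ft_torque'].round(3),'gap',round(o['finger_gap']*1e3,2),'gf',round(o['gripper_force'],2))
E
python3 -c "
from h import *
go(.4875,.2645,.06)"
```

```text
shift [-15.56   -6.149   6.828] turn z 0 yaw 163.0 q6 -11.6 pos [0.1606 0.5255 0.2306] t 0.1 F [ 0.97  1.5  -0.76] T [-0.004  0.016  0.006] gap 85.35 gf 0.0
```

Request:
move_arm(targets=[[[-1.5,-0.6,0.7],[0,0,0]],[[-3.5,-1.4,1.5],[0,0,0]],[[-5.5,-2.2,2.4],[0,0,0]],[[-7.5,-3,3.3],[0,0,0]],[[-9.5,-3.8,4.2],[0,0,0]],[[-11.5,-4.5,5.0],[0,0,0]],[[-13.5,-5.3,5.9],[0,0,0]],[[-15,-5.9,6.6],[0,0,0]],[[-15.56,-6.15,6.83],[0,0,0]],[[-15.56,-6.15,6.83],[0,0,0]]], claw=50)

```text
t: 1.1
position: [0.4905, 0.2614, 0.0581]
ee_rot: [[-0.955, 0.297, -0.002], [0.297, 0.955, -0.002], [0.001, -0.002, -1.0]]
wrist_force: [-0.5, -0.3, 0.4]
finger_gap: 0.0499
gripper_force: 0.0
```

Request:
move_arm(targets=[[[0,0,0],[0,0,0]],[[0,0,0.3],[0,0,0]],[[0,0,0.7],[0,0,0]],[[0,0,1.1],[0,0,0]],[[0,0,1.5],[0,0,0]],[[0,0,1.8],[0,0,0]],[[0,0,2],[0,0,0]],[[0,0,2.1],[0,0,0]],[[0,0,2.1],[0,0,0]],[[0,0,2.1],[0,0,0]]])

```text
t: 2.1
position: [0.4882, 0.2652, 0.0083]
ee_rot: [[-0.956, 0.293, 0.001], [0.293, 0.956, 0.0], [-0.0, 0.0, -1.0]]
wrist_force: [0.1, -0.1, 0.9]
finger_gap: 0.0503
gripper_force: 0.0
```

```bash
python3 - <<'E'
from h import *
go(.4875,.2645,.0)
for n in ('top','scene'):
  c=read_camera(n); u,v=map(int,proj(c,[.4875,.2645,.013]));im=c['pixels'][v-33:v+33,u-33:u+33];cv2.imwrite(f'pics/l_{n}.png',cv2.resize(im,(396,396),interpolation=cv2.INTER_CUBIC))
cv2.imwrite('pics/l1.png',np.hstack([cv2.imread('pics/l_top.png'),cv2.imread('pics/l_scene.png')]))
E
```

```text
shift [ 0.018 -0.035  0.332] turn z 0 yaw 162.99 q6 -56.0 pos [0.4882 0.2652 0.0083] t 2.1 F [ 0.14 -0.14  0.94] T [-0.018  0.041 -0.021] gap 50.32 gf 0.0
```

View pics/l1.png

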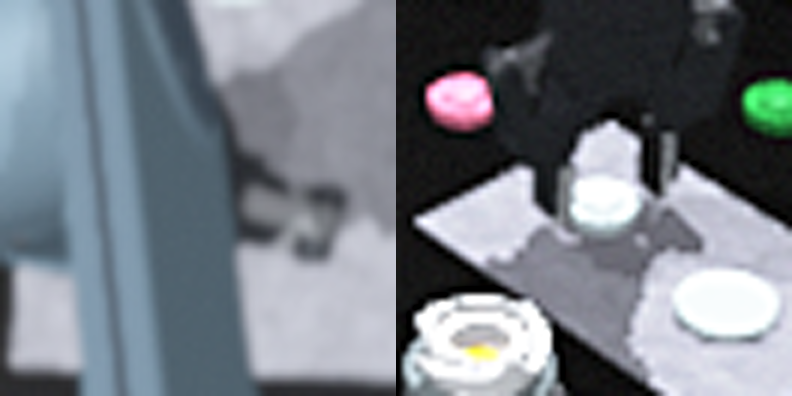

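The fingers straddle the lens, seen in the right-hand scene crop at (605,205); the arm hides it from above. Next I probe down to the felt.

Request:
move_arm(targets=[[[0,0,0.05],[0,0,0]],[[0,0,0.1],[0,0,0]],[[0,0,0.15],[0,0,0]],[[0,0,0.2],[0,0,0]],[[0,0,0.24],[0,0,0]],[[0,0,0.24],[0,0,0]],[[0,0,0.24],[0,0,0]],[[0,0,0.24],[0,0,0]],[[0,0,0.24],[0,0,0]],[[0,0,0.24],[0,0,0]]])

```text
t: 3.2
position: [0.4879, 0.2652, 0.0021]
ee_rot: [[-0.956, 0.292, 0.0], [0.292, 0.956, 0.0], [-0.0, 0.0, -1.0]]
wrist_force: [0.4, 0.2, -1.0]
finger_gap: 0.0502
gripper_force: 0.0
```

Request:
move_arm(targets=[[[0,0,0.02],[0,0,0]],[[0,0,0.04],[0,0,0]],[[0,0,0.06],[0,0,0]],[[0,0,0.08],[0,0,0]],[[0,0,0.1],[0,0,0]],[[0,0,0.12],[0,0,0]],[[0,0,0.12],[0,0,0]],[[0,0,0.12],[0,0,0]],[[0,0,0.12],[0,0,0]],[[0,0,0.12],[0,0,0]]])

```text
t: 4.2
position: [0.4879, 0.2652, 0.0]
ee_rot: [[-0.956, 0.292, 0.0], [0.292, 0.956, 0.0], [-0.0, 0.0, -1.0]]
wrist_force: [-2.6, -2.1, 8.9]
finger_gap: 0.05
gripper_force: 4.4
```

Request:
move_arm(targets=[[[0,0,-0.2],[0,0,0]],[[0,0,-0.35],[0,0,0]],[[0,0,-0.35],[0,0,0]],[[0,0,-0.35],[0,0,0]],[[0,0,-0.35],[0,0,0]],[[0,0,-0.35],[0,0,0]],[[0,0,-0.35],[0,0,0]],[[0,0,-0.35],[0,0,0]],[[0,0,-0.35],[0,0,0]],[[0,0,-0.35],[0,0,0]]], claw=38.3)

```text
t: 5.2
position: [0.4878, 0.2652, 0.0078]
ee_rot: [[-0.956, 0.292, -0.0], [0.292, 0.956, -0.0], [0.0, -0.0, -1.0]]
wrist_force: [-0.5, 0.1, -0.8]
finger_gap: 0.0386
gripper_force: 0.0
```

Request:
move_arm(targets=[[[0,0,0],[0,0,0]],[[0,0,0],[0,0,0]],[[0,0,0],[0,0,1]],[[0,0,0],[0,0,2]],[[0,0,0],[0,0,3]],[[0,0,0],[0,0,4]],[[0,0,0],[0,0,5]],[[0,0,0],[0,0,6]],[[0,0,0],[0,0,7]],[[0,0,0],[0,0,8]]], claw=50)

```text
t: 6.2
position: [0.4879, 0.2652, 0.0078]
ee_rot: [[-0.151, 0.989, 0.0], [0.989, 0.151, 0.0], [0.0, 0.0, -1.0]]
wrist_force: [0.2, -0.5, 0.5]
finger_gap: 0.0502
gripper_force: 0.0
```

Request:
move_arm(targets=[[[0,0,0],[0,0,0]],[[0,0,0],[0,0,0]],[[0,0,0],[0,0,0]],[[0,0,0],[0,0,0]],[[0,0,0],[0,0,0]],[[0,0,0],[0,0,0]],[[0,0,0],[0,0,0]],[[0,0,0],[0,0,0]],[[0,0,0],[0,0,0]],[[0,0,0],[0,0,0]]], claw=37.9)

```text
t: 7.2
position: [0.4879, 0.2651, 0.0078]
ee_rot: [[-0.156, 0.988, 0.0], [0.988, 0.156, -0.0], [-0.0, 0.0, -1.0]]
wrist_force: [-0.2, 0.8, 0.2]
finger_gap: 0.0376
gripper_force: 0.4
```

Request:
move_arm(targets=[[[0,0,0],[0,0,0]],[[0,0,0],[0,0,0]],[[0,0,0],[0,0,0]],[[0,0,0],[0,0,0]],[[0,0,0],[0,0,0]],[[0,0,0],[0,0,0]],[[0,0,0],[0,0,0]],[[0,0,0],[0,0,0]],[[0,0,0],[0,0,0]],[[0,0,0],[0,0,0]]], claw=36.5)

```text
t: 8.2
position: [0.4879, 0.2652, 0.0079]
ee_rot: [[-0.156, 0.988, 0.0], [0.988, 0.156, -0.0], [-0.0, 0.0, -1.0]]
wrist_force: [-1.6, -1.5, 5.2]
finger_gap: 0.0363
gripper_force: 13.0
```

Request:
move_arm(targets=[[[0,0,-0.1],[0,0,0]],[[0,0,-0.3],[0,0,0]],[[0,0,-0.6],[0,0,0]],[[0,0,-1],[0,0,0]],[[0,0,-1.5],[0,0,0]],[[0,0,-2],[0,0,0]],[[0,0,-2.5],[0,0,0]],[[0,0,-3],[0,0,0]],[[0,0,-3.2],[0,0,0]],[[0,0,-3.2],[0,0,0]]])

```text
t: 9.2
position: [0.4885, 0.2654, 0.089]
ee_rot: [[-0.156, 0.988, 0.002], [0.988, 0.156, 0.001], [0.0, 0.002, -1.0]]
wrist_force: [-0.5, 0.3, -1.3]
finger_gap: 0.0368
gripper_force: 12.7
```

```bash
python3 - <<'E'
from h import *
go(.607,.0555,.15)
c=read_camera('scene'); u,v=map(int,proj(c,[.4875,.2645,.06]));im=c['pixels'][v-35:v+65,u-50:u+50];cv2.imwrite('pics/l2.png',cv2.resize(im,(600,600),interpolation=cv2.INTER_CUBIC))
E
```

```text
shift [-9.033  3.374 -2.436] turn z 0 yaw 99.0 q6 8.0 pos [0.4885 0.2654 0.089 ] t 9.2 F [-0.54  0.27 -1.28] T [ 0.025  0.02  -0.006] gap 36.75 gf 12.72
```

View pics/l2.png

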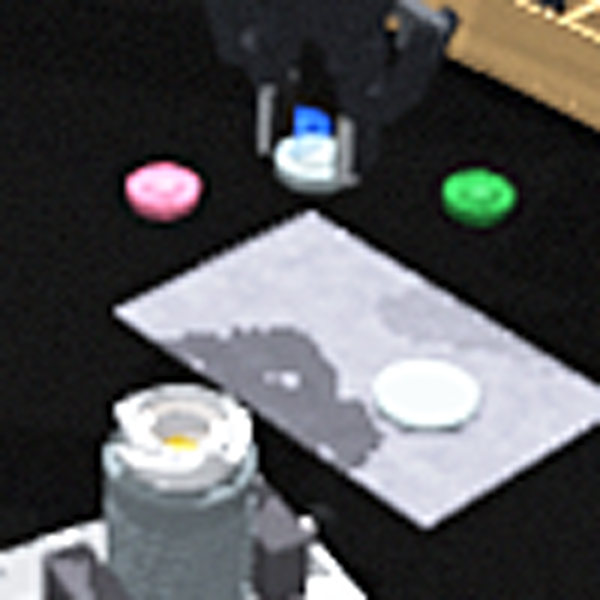

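The lens hangs level between the fingers at (312,165) in the crop; the pad is empty there and the flat glass is untouched.

Request:
move_arm(targets=[[[0,0,-1],[0,0,0]],[[-0.9,0.3,-2],[0,0,0]],[[-2.2,0.8,-2.3],[0,0,0]],[[-3.8,1.4,-2.3],[0,0,0]],[[-5.4,2,-2.3],[0,0,0]],[[-6.8,2.5,-2.3],[0,0,0]],[[-8,3,-2.3],[0,0,0]],[[-8.7,3.25,-2.3],[0,0,0]],[[-9,3.37,-2.3],[0,0,0]],[[-9,3.37,-2.3],[0,0,0]]])

```text
t: 10.25
position: [0.6061, 0.0559, 0.1447]
ee_rot: [[-0.155, 0.988, -0.001], [0.988, 0.155, 0.0], [0.001, -0.001, -1.0]]
wrist_force: [-0.3, -0.1, -0.9]
finger_gap: 0.0367
gripper_force: 12.8
```

```bash
python3 -c "
from h import *
go(.607,.056,.1255)"
```

```text
shift [-0.001  0.039  0.767] turn z 0 yaw 98.94 q6 -14.2 pos [0.6061 0.0559 0.1447] t 10.25 F [-0.35 -0.07 -0.95] T [0.015 0.02  0.004] gap 36.73 gf 12.75
```

Request:
move_arm(targets=[[[0,0.03,0.2],[0,0,0]],[[0,0.03,0.5],[0,0,0]],[[0,0.03,0.75],[0,0,0]],[[0,0.03,0.85],[0,0,0]],[[0,0.03,0.9],[0,0,0]],[[0,0.03,0.95],[0,0,0]],[[0,0.03,1],[0,0,0]],[[0,0.03,1],[0,0,0]],[[0,0.03,1],[0,0,0]],[[0,0.03,1],[0,0,0]]])

```text
t: 11.25
position: [0.6071, 0.0561, 0.1205]
ee_rot: [[-0.156, 0.988, 0.0], [0.988, 0.156, -0.0], [-0.0, 0.0, -1.0]]
wrist_force: [-0.9, -0.6, -1.2]
finger_gap: 0.0368
gripper_force: 12.8
```

Request:
move_arm(targets=[[[0,0,0.02],[0,0,0]],[[0,0,0.04],[0,0,0]],[[0,0,0.06],[0,0,0]],[[0,0,0.08],[0,0,0]],[[0,0,0.1],[0,0,0]],[[0,0,0.12],[0,0,0]],[[0,0,0.12],[0,0,0]],[[0,0,0.12],[0,0,0]],[[0,0,0.12],[0,0,0]],[[0,0,0.12],[0,0,0]]])

```text
t: 12.25
position: [0.6071, 0.0562, 0.1174]
ee_rot: [[-0.156, 0.988, 0.0], [0.988, 0.156, -0.0], [-0.0, 0.0, -1.0]]
wrist_force: [0.2, -0.0, 0.9]
finger_gap: 0.0365
gripper_force: 12.8
```

Request:
move_arm(targets=[[[0,0,0.02],[0,0,0]],[[0,0,0.04],[0,0,0]],[[0,0,0.06],[0,0,0]],[[0,0,0.08],[0,0,0]],[[0,0,0.1],[0,0,0]],[[0,0,0.1],[0,0,0]],[[0,0,0.1],[0,0,0]],[[0,0,0.1],[0,0,0]],[[0,0,0.1],[0,0,0]],[[0,0,0.1],[0,0,0]]])

```text
t: 13.25
position: [0.6074, 0.0561, 0.115]
ee_rot: [[-0.156, 0.988, 0.001], [0.988, 0.156, -0.0], [-0.0, 0.001, -1.0]]
wrist_force: [2.6, -2.5, 0.9]
finger_gap: 0.0367
gripper_force: 12.9
```

Request:
move_arm(targets=[[[-0.015,0.01,0],[0,0,0]],[[-0.03,0.02,0],[0,0,0]],[[-0.03,0.02,0],[0,0,0]],[[-0.03,0.02,0],[0,0,0]],[[-0.03,0.02,0],[0,0,0]],[[-0.03,0.02,0],[0,0,0]],[[-0.03,0.02,0],[0,0,0]],[[-0.03,0.02,0],[0,0,0]],[[-0.03,0.02,0],[0,0,0]],[[-0.03,0.02,0],[0,0,0]]])

```text
t: 14.25
position: [0.6073, 0.0556, 0.1146]
ee_rot: [[-0.156, 0.988, -0.001], [0.988, 0.156, 0.0], [0.0, -0.001, -1.0]]
wrist_force: [0.4, 0.5, -0.5]
finger_gap: 0.0367
gripper_force: 12.8
```

Request:
move_arm(targets=[[[0,0,0],[0,0,0]],[[0,0,0],[0,0,0]],[[0,0,0],[0,0,0]],[[0,0,-0.1],[0,0,0]],[[0,0,-0.4],[0,0,0]],[[0,0,-0.8],[0,0,0]],[[0,0,-1.4],[0,0,0]],[[0,0,-2],[0,0,0]],[[0,0,-2.5],[0,0,0]],[[0,0,-3],[0,0,0]]], claw=46)

```text
t: 15.25
position: [0.6078, 0.0556, 0.1913]
ee_rot: [[-0.156, 0.988, 0.001], [0.988, 0.156, -0.0], [-0.0, 0.001, -1.0]]
wrist_force: [0.4, 0.4, -0.7]
finger_gap: 0.0461
gripper_force: 0.0
```

```bash
python3 - <<'E'
from h import *
go(.4995,-.2615,.06,205)
c=read_camera('scene'); u,v=map(int,proj(c,[.607,.0555,.115]));im=c['pixels'][v-25:v+25,u-25:u+25];a=cv2.resize(im,(400,400),interpolation=cv2.INTER_CUBIC)
c=read_camera('top'); u,v=map(int,proj(c,[.607,.0555,.115]));im=c['pixels'][v-25:v+25,u-25:u+25];b=cv2.resize(im,(400,400),interpolation=cv2.INTER_CUBIC)
cv2.imwrite('pics/l3.png',np.hstack([a,b]))
E
```

```text
shift [-11.847  -6.266   5.25 ] turn z -13.25 yaw 99.0 q6 -14.2 pos [0.6078 0.0556 0.1913] t 15.25 F [ 0.42  0.39 -0.72] T [-0.005 -0.01  -0.061] gap 46.13 gf 0.0
```

View pics/l3.png

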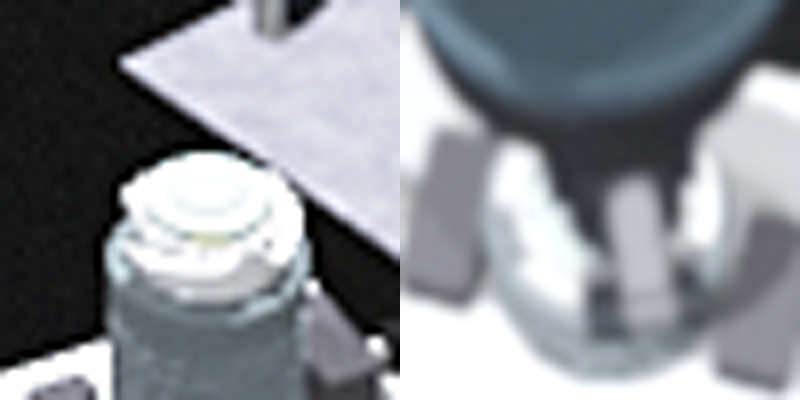

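The lens now sits in the neck: the scene crop shows the dome level inside the rim at (215,190). Next is the ring.

Request:
move_arm(targets=[[[-0.8,-0.4,-0.3],[0,0,-1]],[[-2,-1,-0.3],[0,0,-2]],[[-3.5,-1.8,-0.3],[0,0,-3]],[[-5.2,-2.7,0],[0,0,-4]],[[-7,-3.7,0.5],[0,0,-5]],[[-8.7,-4.6,1],[0,0,-6]],[[-10,-5.3,1.8],[0,0,-7]],[[-11,-5.8,2.5],[0,0,-8]],[[-11.6,-6.1,3],[0,0,-9]],[[-11.85,-6.27,3.5],[0,0,-10]]], claw=82)

```text
t: 16.35
position: [0.4979, -0.2634, 0.101]
ee_rot: [[-1.0, 0.014, -0.001], [0.014, 1.0, 0.0], [0.001, 0.0, -1.0]]
wrist_force: [0.4, 0.2, 0.4]
finger_gap: 0.0817
gripper_force: 0.0
```

```bash
python3 -c "
from h import *
go(.4995,-.2615,.008,195)"
```

```text
shift [-0.065  0.077  3.72 ] turn z -1.977 yaw 179.18 q6 -128.4 pos [ 0.4979 -0.2634  0.101 ] t 16.35 F [0.44 0.16 0.37] T [-0.002 -0.    -0.008] gap 81.7 gf 0.0
```

Request:
move_arm(targets=[[[-0.06,0.08,0.3],[0,0,1]],[[-0.06,0.08,0.8],[0,0,2]],[[-0.06,0.08,1.4],[0,0,3]],[[-0.06,0.08,2],[0,0,4]],[[-0.06,0.08,2.6],[0,0,5]],[[-0.06,0.08,3.2],[0,0,5.5]],[[-0.06,0.08,3.6],[0,0,5.5]],[[-0.06,0.08,3.84],[0,0,5.5]],[[-0.06,0.08,3.84],[0,0,5.5]],[[-0.06,0.08,3.84],[0,0,5.5]]])

```text
t: 17.35
position: [0.5009, -0.2598, 0.0066]
ee_rot: [[-0.708, 0.707, 0.0], [0.707, 0.708, -0.0], [-0.0, 0.0, -1.0]]
wrist_force: [0.7, 0.5, 0.3]
finger_gap: 0.0817
gripper_force: 0.0
```

Request:
move_arm(targets=[[[0,0,0],[0,0,0]],[[0,0,0],[0,0,0]],[[0,0,0],[0,0,0]],[[0,0,0],[0,0,0]],[[0,0,0],[0,0,0]],[[0,0,0],[0,0,0]],[[0,0,0],[0,0,0]],[[0,0,0],[0,0,0]],[[0,0,0],[0,0,0]],[[0,0,0],[0,0,0]]], claw=63.7)

```text
t: 18.35
position: [0.5012, -0.26, 0.0071]
ee_rot: [[-0.707, 0.707, 0.001], [0.707, 0.707, -0.001], [-0.002, 0.0, -1.0]]
wrist_force: [0.3, -0.9, 5.3]
finger_gap: 0.0638
gripper_force: 9.9
```

Request:
move_arm(targets=[[[0,0,0],[0,0,0]],[[0,0,0],[0,0,-1]],[[0,0,0],[0,0,-2]],[[0,0,0],[0,0,-3]],[[0,0,0.05],[0,0,-4]],[[0,0,0.1],[0,0,-5]],[[0,0,0.15],[0,0,-6]],[[0,0,0.2],[0,0,-7]],[[0,0,0.2],[0,0,-8]],[[0,0,0.2],[0,0,-8]]], claw=76)

```text
t: 19.35
position: [0.5003, -0.2593, 0.0009]
ee_rot: [[-0.945, -0.327, -0.001], [-0.327, 0.945, 0.001], [0.0, 0.001, -1.0]]
wrist_force: [-0.9, 0.4, -0.4]
finger_gap: 0.0759
gripper_force: 0.0
```

```bash
python3 -c "
from h import *
go(.4995,-.2615,.0,195)"
```

```text
shift [ 0.059 -0.072  0.035] turn z 0.508 yaw -160.94 q6 -147.8 pos [ 0.5003 -0.2593  0.0009] t 19.35 F [-0.85  0.38 -0.4 ] T [ 0.026 -0.017  0.037] gap 75.93 gf 0.0
```

Request:
move_arm(targets=[[[0,0,0.03],[0,0,0]],[[0,0,0.03],[0,0,0]],[[0,0,0.03],[0,0,0]],[[0,0,0.03],[0,0,0]],[[0,0,0.03],[0,0,0]],[[0,0,0.03],[0,0,0]],[[0,0,0.03],[0,0,0]],[[0,0,0.03],[0,0,0]],[[0,0,0.03],[0,0,0]],[[0,0,0.03],[0,0,0]]], claw=56)

```text
t: 20.35
position: [0.5006, -0.2594, 0.0008]
ee_rot: [[-0.946, -0.324, -0.0], [-0.324, 0.946, 0.0], [-0.0, 0.0, -1.0]]
wrist_force: [-2.9, 2.1, 5.7]
finger_gap: 0.0624
gripper_force: 64.1
```

Request:
move_arm(targets=[[[0,0,-0.2],[0,0,0]],[[0,0,-0.6],[0,0,0]],[[0,0,-1.2],[0,0,0]],[[0,0,-2],[0,0,0]],[[0,0,-3],[0,0,0]],[[0,0,-4],[0,0,0]],[[0,0,-5],[0,0,0]],[[0,0,-5.6],[0,0,0]],[[0,0,-6],[0,0,0]],[[0,0,-6],[0,0,0]]])

```text
t: 21.35
position: [0.5013, -0.2601, 0.1522]
ee_rot: [[-0.946, -0.325, 0.002], [-0.325, 0.946, -0.002], [-0.002, -0.003, -1.0]]
wrist_force: [-0.8, 0.0, -0.9]
finger_gap: 0.0624
gripper_force: 65.6
```

```bash
python3 -c "
from h import *
go(.6075,.0555,.15)"
```

```text
shift [-8.121 10.558  0.076] turn z 0 yaw -161.02 q6 -147.7 pos [ 0.5013 -0.2601  0.1522] t 21.35 F [-0.85  0.02 -0.92] T [-0.059 -0.005 -0.035] gap 62.44 gf 65.61
```

Request:
move_arm(targets=[[[-0.6,0.8,0],[0,0,0]],[[-1.6,2.1,0],[0,0,0]],[[-2.7,3.5,0],[0,0,0]],[[-3.8,4.9,0],[0,0,0]],[[-4.9,6.4,0],[0,0,0]],[[-6,7.8,0],[0,0,0]],[[-7,9.1,0],[0,0,0]],[[-7.8,10.1,0],[0,0,0]],[[-8.1,10.56,0],[0,0,0]],[[-8.1,10.56,0],[0,0,0]]])

```text
t: 22.35
position: [0.6057, 0.0577, 0.1493]
ee_rot: [[-0.945, -0.328, -0.002], [-0.328, 0.945, 0.0], [0.002, 0.001, -1.0]]
wrist_force: [0.2, -0.1, -2.2]
finger_gap: 0.0622
gripper_force: 65.7
```

Request:
move_arm(targets=[[[0,0,0],[0,0,0]],[[0,0,0.2],[0,0,0]],[[0,0,0.5],[0,0,0]],[[0,0,0.8],[0,0,0]],[[0,0,1.0],[0,0,0]],[[0,0,1.1],[0,0,0]],[[0,0,1.1],[0,0,0]],[[0,0,1.1],[0,0,0]],[[0,0,1.1],[0,0,0]],[[0,0,1.1],[0,0,0]]])

```text
t: 23.35
position: [0.6064, 0.056, 0.1234]
ee_rot: [[-0.946, -0.326, 0.001], [-0.326, 0.946, -0.0], [-0.001, -0.0, -1.0]]
wrist_force: [-0.0, -0.4, -0.7]
finger_gap: 0.0626
gripper_force: 65.7
```

```bash
python3 -c "
from h import *
go(.6075,.0553,.113)"
```

```text
shift [-0.032 -0.041  0.417] turn z 0 yaw -161.0 q6 -114.2 pos [0.6064 0.056  0.1234] t 23.35 F [-0.04 -0.4  -0.68] T [-0.019  0.014  0.03 ] gap 62.58 gf 65.67
```

Request:
move_arm(targets=[[[-0.03,-0.03,0.05],[0,0,0]],[[-0.03,-0.03,0.1],[0,0,0]],[[-0.03,-0.03,0.15],[0,0,0]],[[-0.03,-0.03,0.2],[0,0,0]],[[-0.03,-0.03,0.25],[0,0,0]],[[-0.03,-0.03,0.3],[0,0,0]],[[-0.03,-0.03,0.35],[0,0,0]],[[-0.03,-0.03,0.4],[0,0,0]],[[-0.03,-0.03,0.45],[0,0,0]],[[-0.03,-0.03,0.45],[0,0,0]]])

```text
t: 24.35
position: [0.607, 0.0555, 0.1116]
ee_rot: [[-0.946, -0.325, -0.0], [-0.325, 0.946, 0.0], [0.0, 0.0, -1.0]]
wrist_force: [-0.2, 0.2, -1.3]
finger_gap: 0.0624
gripper_force: 65.7
```

Request:
move_arm(targets=[[[0,0,0.02],[0,0,0]],[[0,0,0.04],[0,0,0]],[[0,0,0.06],[0,0,0]],[[0,0,0.08],[0,0,0]],[[0,0,0.1],[0,0,0]],[[0,0,0.1],[0,0,0]],[[0,0,0.1],[0,0,0]],[[0,0,0.1],[0,0,0]],[[0,0,0.1],[0,0,0]],[[0,0,0.1],[0,0,0]]])

```text
t: 25.35
position: [0.6071, 0.0555, 0.1093]
ee_rot: [[-0.946, -0.325, 0.0], [-0.325, 0.946, 0.0], [-0.0, 0.0, -1.0]]
wrist_force: [0.4, 0.6, -1.4]
finger_gap: 0.062
gripper_force: 65.7
```

Request:
move_arm(targets=[[[0,0,0.02],[0,0,0]],[[0,0,0.04],[0,0,0]],[[0,0,0.06],[0,0,0]],[[0,0,0.08],[0,0,0]],[[0,0,0.1],[0,0,0]],[[0,0,0.1],[0,0,0]],[[0,0,0.1],[0,0,0]],[[0,0,0.1],[0,0,0]],[[0,0,0.1],[0,0,0]],[[0,0,0.1],[0,0,0]]])

```text
t: 26.35
position: [0.6072, 0.0555, 0.108]
ee_rot: [[-0.945, -0.326, 0.001], [-0.326, 0.945, -0.0], [-0.001, -0.0, -1.0]]
wrist_force: [-2.0, 0.8, 7.4]
finger_gap: 0.0621
gripper_force: 66.6
```

Request:
move_arm(targets=[[[0,0,0.01],[0,0,0.6]],[[0,0,0.025],[0,0,1.2]],[[0,0,0.037],[0,0,1.8]],[[0,0,0.05],[0,0,2.4]],[[0,0,0.062],[0,0,3]],[[0,0,0.075],[0,0,3.6]],[[0,0,0.09],[0,0,4.3]],[[0,0,0.105],[0,0,5]],[[0,0,0.105],[0,0,5]],[[0,0,0.105],[0,0,5]]])

```text
t: 27.35
position: [0.6081, 0.0553, 0.1053]
ee_rot: [[-0.934, 0.357, 0.002], [0.357, 0.934, -0.0], [-0.002, 0.001, -1.0]]
wrist_force: [0.7, -1.2, 5.5]
finger_gap: 0.0622
gripper_force: 66.4
```

```bash
python3 -c "
from h import *
go(.6075,.0553,.113)"
```

```text
shift [ 0.022 -0.008 -0.308] turn z 0 yaw 159.11 q6 -74.4 pos [0.6081 0.0553 0.1053] t 27.35 F [ 0.69 -1.22  5.46] T [-0.155  0.101 -0.033] gap 62.21 gf 66.4
```

Request:
move_arm(targets=[[[0,0,0.005],[0,0,0.3]],[[0,0,0.01],[0,0,0.6]],[[0,0,0.015],[0,0,0.9]],[[0,0,0.02],[0,0,1.2]],[[0,0,0.03],[0,0,1.5]],[[0,0,0.03],[0,0,1.5]],[[0,0,0.03],[0,0,1.5]],[[0,0,0.03],[0,0,1.5]],[[0,0,0.03],[0,0,1.5]],[[0,0,0.03],[0,0,1.5]]])

```text
t: 28.35
position: [0.6079, 0.0553, 0.1043]
ee_rot: [[-0.84, 0.543, 0.002], [0.543, 0.84, -0.0], [-0.002, 0.001, -1.0]]
wrist_force: [-0.2, -0.9, 5.9]
finger_gap: 0.0624
gripper_force: 66.4
```

```bash
python3 -c "
from h import *
go(.6075,.0553,.113)"
```

```text
shift [ 0.014 -0.008 -0.347] turn z 0 yaw 147.14 q6 -62.4 pos [0.6079 0.0553 0.1043] t 28.35 F [-0.22 -0.95  5.86] T [-0.093  0.01  -0.081] gap 62.44 gf 66.35
```

Request:
move_arm(targets=[[[0,0,0.005],[0,0,0.3]],[[0,0,0.01],[0,0,0.6]],[[0,0,0.015],[0,0,0.9]],[[0,0,0.02],[0,0,1.2]],[[0,0,0.03],[0,0,1.5]],[[0,0,0.03],[0,0,1.5]],[[0,0,0.03],[0,0,1.5]],[[0,0,0.03],[0,0,1.5]],[[0,0,0.03],[0,0,1.5]],[[0,0,0.03],[0,0,1.5]]])

```text
t: 29.35
position: [0.6071, 0.0555, 0.1027]
ee_rot: [[-0.707, 0.707, -0.0], [0.707, 0.707, -0.0], [0.0, -0.0, -1.0]]
wrist_force: [-0.2, 0.1, 0.1]
finger_gap: 0.0624
gripper_force: 65.7
```

```bash
python3 -c "
from h import *
go(.6075,.0553,.113)"
```

```text
shift [-0.015  0.006 -0.413] turn z 0 yaw 135.03 q6 -50.3 pos [0.6071 0.0555 0.1027] t 29.35 F [-0.2   0.07  0.05] T [-0.014  0.01   0.042] gap 62.37 gf 65.68
```

Request:
move_arm(targets=[[[0,0,0],[0,0,0.3]],[[0,0,0.01],[0,0,0.5]],[[0,0,0.02],[0,0,0.5]],[[0,0,0.035],[0,0,0.5]],[[0,0,0.05],[0,0,0.5]],[[0,0,0.065],[0,0,0.5]],[[0,0,0.08],[0,0,0.5]],[[0,0,0.08],[0,0,0.5]],[[0,0,0.08],[0,0,0.5]],[[0,0,0.08],[0,0,0.5]]])

```text
t: 30.35
position: [0.6072, 0.0555, 0.1009]
ee_rot: [[-0.656, 0.755, 0.0], [0.755, 0.656, -0.0], [-0.0, 0.0, -1.0]]
wrist_force: [-2.3, 0.2, 4.6]
finger_gap: 0.0626
gripper_force: 66.2
```

```bash
python3 -c "
from h import *
go(.6075,.0553,.113)"
```

```text
shift [-0.014  0.005 -0.484] turn z 0 yaw 131.0 q6 -46.2 pos [0.6072 0.0555 0.1009] t 30.35 F [-2.32  0.2   4.61] T [0.025 0.302 0.055] gap 62.57 gf 66.21
```

Request:
move_arm(targets=[[[0,0,0],[0,0,0.4]],[[0,0,0],[0,0,0.8]],[[0,0,0],[0,0,1.2]],[[0,0,0],[0,0,1.6]],[[0,0,0],[0,0,2.0]],[[0,0,0],[0,0,2.4]],[[0,0,0],[0,0,2.7]],[[0,0,0],[0,0,3]],[[0,0,0],[0,0,3]],[[0,0,0],[0,0,3]]])

```text
t: 31.35
position: [0.6079, 0.0554, 0.101]
ee_rot: [[-0.293, 0.956, 0.002], [0.956, 0.293, -0.0], [-0.001, 0.002, -1.0]]
wrist_force: [1.4, -0.0, 3.9]
finger_gap: 0.0622
gripper_force: 66.2
```

```bash
python3 -c "
from h import *
go(.6075,.0553,.113)"
```

```text
shift [ 0.    -0.016 -0.479] turn z 0 yaw 107.05 q6 -22.3 pos [0.6079 0.0554 0.101 ] t 31.35 F [ 1.44 -0.05  3.92] T [ 0.06  -0.159 -0.011] gap 62.22 gf 66.19
```

Request:
move_arm(targets=[[[0,0,0],[0,0,0.4]],[[0,0,0],[0,0,0.8]],[[0,0,0.005],[0,0,1.2]],[[0,0,0.013],[0,0,1.6]],[[0,0,0.021],[0,0,2.0]],[[0,0,0.03],[0,0,2.4]],[[0,0,0.036],[0,0,2.7]],[[0,0,0.042],[0,0,3]],[[0,0,0.042],[0,0,3]],[[0,0,0.042],[0,0,3]]])

```text
t: 32.35
position: [0.6076, 0.0555, 0.1002]
ee_rot: [[0.121, 0.993, 0.001], [0.993, -0.121, -0.0], [0.0, 0.001, -1.0]]
wrist_force: [-0.5, 1.0, 5.4]
finger_gap: 0.0622
gripper_force: 66.4
```

```bash
python3 -c "
from h import *
go(.6075,.0553,.113)"
```

```text
shift [-0.008 -0.004 -0.513] turn z 0 yaw 83.05 q6 1.7 pos [0.6076 0.0555 0.1002] t 32.35 F [-0.51  0.96  5.44] T [ 0.008  0.012 -0.039] gap 62.16 gf 66.41
```

Request:
move_arm(targets=[[[0,0,0.006],[0,0,0.3]],[[0,0,0.012],[0,0,0.6]],[[0,0,0.018],[0,0,0.9]],[[0,0,0.024],[0,0,1.2]],[[0,0,0.03],[0,0,1.5]],[[0,0,0.03],[0,0,1.5]],[[0,0,0.03],[0,0,1.5]],[[0,0,0.03],[0,0,1.5]],[[0,0,0.03],[0,0,1.5]],[[0,0,0.03],[0,0,1.5]]])

```text
t: 33.35
position: [0.6079, 0.0555, 0.0996]
ee_rot: [[0.325, 0.946, 0.002], [0.946, -0.325, 0.0], [0.001, 0.002, -1.0]]
wrist_force: [0.2, -0.4, 5.9]
finger_gap: 0.062
gripper_force: 66.4
```

```bash
python3 -c "
from h import *
go(.6075,.0553,.113)"
```

```text
shift [-0.013 -0.012 -0.538] turn z 0 yaw 71.04 q6 13.7 pos [0.6079 0.0555 0.0996] t 33.35 F [ 0.21 -0.4   5.87] T [ 0.064 -0.013 -0.055] gap 62.04 gf 66.42
```

Request:
move_arm(targets=[[[0,0,0.005],[0,0,0.2]],[[0,0,0.01],[0,0,0.4]],[[0,0,0.014],[0,0,0.6]],[[0,0,0.018],[0,0,0.8]],[[0,0,0.022],[0,0,1]],[[0,0,0.022],[0,0,1]],[[0,0,0.022],[0,0,1]],[[0,0,0.022],[0,0,1]],[[0,0,0.022],[0,0,1]],[[0,0,0.022],[0,0,1]]])

```text
t: 34.35
position: [0.608, 0.0557, 0.0992]
ee_rot: [[0.453, 0.891, 0.002], [0.891, -0.453, 0.0], [0.001, 0.002, -1.0]]
wrist_force: [0.5, 1.9, 6.4]
finger_gap: 0.0625
gripper_force: 66.5
```

```bash
python3 -c "
from h import *
go(.6075,.0553,.113)"
```

```text
shift [-0.021 -0.011 -0.554] turn z 0 yaw 63.06 q6 21.7 pos [0.608  0.0557 0.0992] t 34.35 F [0.46 1.86 6.4 ] T [ 0.23  -0.054  0.05 ] gap 62.5 gf 66.49
```

Request:
move_arm(targets=[[[0,0,0.004],[0,0,0.2]],[[0,0,0.008],[0,0,0.4]],[[0,0,0.012],[0,0,0.6]],[[0,0,0.016],[0,0,0.75]],[[0,0,0.016],[0,0,0.75]],[[0,0,0.016],[0,0,0.75]],[[0,0,0.016],[0,0,0.75]],[[0,0,0.016],[0,0,0.75]],[[0,0,0.016],[0,0,0.75]],[[0,0,0.016],[0,0,0.75]]])

```text
t: 35.35
position: [0.6081, 0.056, 0.099]
ee_rot: [[0.543, 0.84, 0.003], [0.84, -0.543, 0.0], [0.002, 0.002, -1.0]]
wrist_force: [0.8, 2.9, 7.0]
finger_gap: 0.0624
gripper_force: 66.6
```

```bash
python3 -c "
from h import *
go(.6075,.0553,.113)"
```

```text
shift [-0.035 -0.004 -0.559] turn z 0 yaw 57.1 q6 27.7 pos [0.6081 0.056  0.099 ] t 35.35 F [0.81 2.93 6.99] T [0.332 0.093 0.353] gap 62.37 gf 66.63
```

```bash
python3 -c "
from h import *
T=[]
for i in range(8):
  read_camera('top');o=get_obs();T.append(np.r_[o['ft_torque'],o['wrist_force']])
print(np.mean(T,0).round(3),np.std(T,0).round(3))"
```

```text
[0.36  0.091 0.377 0.278 1.857 7.678] [0.031 0.026 0.036 0.471 0.215 0.475]
```

Request:
move_arm(targets=[[[0,0,0],[0,0,0]],[[0,0,0],[0,0,0]],[[0,0,0],[0,0,0]],[[0,0,0],[0,0,0]],[[0,0,0],[0,0,0]],[[0,0,-0.2],[0,0,0]],[[0,0,-0.6],[0,0,0]],[[0,0,-1.2],[0,0,0]],[[0,0,-2],[0,0,0]],[[0,0,-3],[0,0,0]]], claw=78)

```text
t: 36.75
position: [0.6067, 0.0555, 0.1739]
ee_rot: [[0.545, 0.839, -0.001], [0.839, -0.545, 0.0], [-0.0, -0.001, -1.0]]
wrist_force: [0.3, -0.2, 0.3]
finger_gap: 0.0782
gripper_force: 0.0
```

Request:
move_arm(targets=[[[0,0,-1],[0,0,0]],[[-0.5,0,-2],[0,0,0]],[[-1.5,0,-2],[0,0,0]],[[-2.5,0,-2],[0,0,0]],[[-3.5,0,-2],[0,0,0]],[[-4.5,0,-2],[0,0,0]],[[-5.5,0,-2],[0,0,0]],[[-6.5,0,-2],[0,0,0]],[[-7,0,-2],[0,0,0]],[[-7,0,-2],[0,0,0]]])

```text
t: 37.75
position: [0.5115, -0.0924, 0.2238]
ee_rot: [[0.547, 0.837, 0.001], [0.837, -0.547, -0.001], [0.0, 0.001, -1.0]]
wrist_force: [0.5, 0.2, -0.3]
finger_gap: 0.078
gripper_force: 0.0
```

```bash
python3 - <<'E'
from h import *
go(.607,.0555,.15)
r=[]
for n in('scene','top'):
  c=read_camera(n); u,v=map(int,proj(c,[.607,.0555,.115]));im=c['pixels'][v-25:v+25,u-25:u+25];r.append(cv2.resize(im,(400,400),interpolation=cv2.INTER_CUBIC))
cv2.imwrite('pics/f.png',np.hstack(r))
E
```

```text
shift [ 7.041 -0.037  2.951] turn z 0 yaw 56.87 q6 10.6 pos [ 0.5115 -0.0924  0.2238] t 37.75 F [ 0.52  0.19 -0.26] T [ 0.003 -0.029 -0.016] gap 78.01 gf 0.0
```

View pics/f.png

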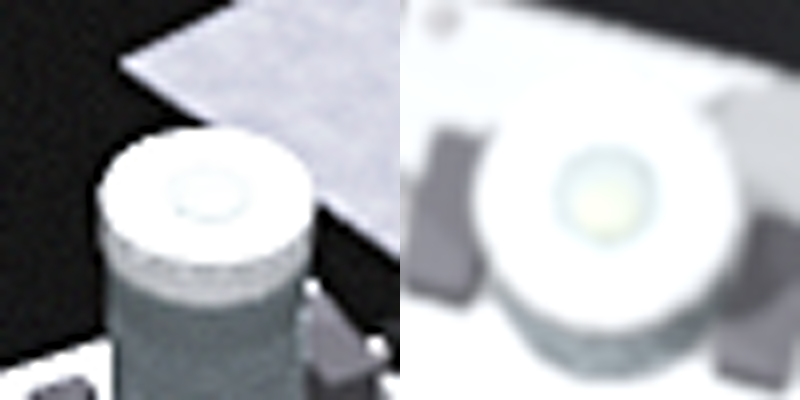

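The ring sits level and low on the neck, with the lens dome centred in its opening at (605,195) in the top crop. The gripper is clear of it.

```bash
python3 -c "
from h import *
print(hand_in())"
```

```text
the job is handed in; nothing more can be done
None
```

The lens is in the neck and the ring is screwed down over it, level and let go. The job was handed in at about 38 s with no verdict shown, and the final torque was about 0.38 N m, above the 0.2–0.3 snug range but under the 0.5 that counts as forced.

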